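Gauge a dowel in the tapered slot and mark the reading

ROBOT

A 6-joint arm with a two-finger parallel gripper is mounted at the origin on the work surface. World frame = base frame: x ahead of the robot, y to its left, z up, the work surface at z = 0. Lengths are in m, angles in rad, forces in N, time in s.
With the tool pointing down it reaches from about 0.25 to 0.775 m from the base axis. Payload 4 kg.
Tool frame: the origin (TCP) lies between the finger pads; the fingertips stand 11 mm ahead of it and the grasp point (between the pads) lies 8 mm behind it (bot.tip_extent is the distance from the TCP to the fingertips, in m); z points along the fingers, y is the direction in which the jaws open and shut (so a half turn about z gives the same grasp; the last joint's range is limited). The gripper opens to 94 mm and grips with 3 to 60 N. Pads are 16 mm wide; open, the fingers measure 119 mm over their backs; the gripper's body (75 mm by 177 mm) begins 78 mm behind the grasp point.
Start: joints at [-1.278, 0.087, 1.371, -0, 1.684, -0.103], TCP at [0.212, -0.507, 0.217] pointing down, gripper open.
Joint ranges: [-3.1, 3.1], [-0.76, 2.03], [0.27, 2.55], [-1.08, 4.22], [0.17, 2.65], [-2.57, 2.57]. Speed limits (rad/s): [2.79, 2.79, 3.14, 3.14, 3.14, 3.14].

INTERFACE

Orientations are given as a unit quaternion [w, x, y, z].
In Python, from bench import bot gives the robot as it stands.
- The arm moves only by the tool carry_out, never from a script. Its argument "motion" is a list of rows, each an object with "hand": the finger opening in mm, from 0 to 94; "xyz": the shift along the tool's x, y, z in mm, a list of three; "twist": the turn, a rotation vector about the tool's x, y, z in degrees, a list of three. In form: [{"hand": hand, "xyz": [tx, ty, tz], "twist": [ax, ay, az]}, ...]. A call has 1 to 10 rows; each row is the pose to reach, as a shift and turn from the pose commanded when the call began, along the tool's axes at that moment; what a row does not reach only later rows make up. A row lasts 1/10 s, in which the tool goes at most 50 mm and 8.59 degrees, less where a joint would pass 70% of its speed; a pose out of reach is approached as far as the arm can. A call with a gripper value outside its range is refused whole. The fingers move at their own pace and stop on an object; "newtons" is the grip in N (left out, the last holds). Time passes only in rows, so rows that repeat a pose let the fingers close. It gives the time, the measured TCP pose, the force and the opening at its end, in the units of the state.
- bot.get_state(): the state, without advancing time (a new reading comes with each control period).
- bot.snapshot(name): name is "side" or "top"; returns a dict with "frame" (384x512x3 uint8, red, green, blue), "range_z" (384x512 float32, m along the optical axis (not along the pixel's ray), 0 where there is no reading), "mtx" (3x3 intrinsics, pixels), "k1" (the pictures are not rectified: a ray, as slopes to the right and down, at radius r is drawn at 1 + k1 r^2 times it, then the intrinsics apply), "eye" and "attitude" of the camera in the world. Camera axes: x right, y down, z forward; pixel columns grow to the right and rows downward; lengths in m; the calibration is good to about 2 mm. A picture is of the moment at which its call begins.
- bot.job_done(): hands the job in, once; it reports no verdict.
The state is a dict: "time": time; "joint_positions": joint angles; "dq": joint speeds; "tau": joint torques, N m; "tool_pos": TCP position; "orientation": TCP orientation; "contact_force": force on the tool from outside, world axes, zero at the start; "wrist_torque": the same for the moment, N m; "opening": finger opening in m.
Only numpy, scipy, OpenCV 4.12 (cv2) and the standard library are available. Lean on these libraries where they do the work, as an engineer would, in place of code of your own. Each camera call takes 0.05 s, during which the arm holds its last target. There are 200 camera calls.

TASK

Take the red-tipped dowel from the stand, stand it upright on the gauge's wooden base in the wide end of the tapered slot, and slide it along towards the narrow end, pressing gently but firmly until it wedges between the straight fence and the blue cheek. Then let go, leave it standing wedged there, and slide the red cursor along its scale until its white line is level with the middle of the dowel. Do not force the dowel, and do not disturb the other dowels, the tape roll, the glue bottle, the wooden offcut or the hammer.

Things in the scene. Friction and masses are not known exactly. Their poses are not given: they have to be found in the camera images.
- dowel: The dowel to gauge: pale wood, upright round rod, 24 mm diameter, 90 mm tall, about 40 g, top 12 mm red. Origin at the centre of its foot, z up along the rod. It starts in one of the three holes of the stand, loosely (hole 31 mm wide).
- stand: Dark wooden block, 200 x 60 x 30 mm (x, y, z), fixed. Origin at the centre of its underside. Three round holes along its x axis at x = -65, 0 and 65 mm, 20 mm deep: a dowel in it stands with its foot 10 mm above the bench.
- dowel_green: Another dowel in the stand, 20 mm diameter, 90 mm tall, green top. To be left alone. Origin at the centre of its foot.
- dowel_dark: Another dowel in the stand, browner, 26 mm diameter, 90 mm tall, black top. To be left alone. Origin at the centre of its foot.
- gauge: Fixed gauge: wooden base 220 x 180 x 10 mm (y from -105 to 75 mm), origin on its underside, x along the slot from the wide end (-x) to the narrow end (+x), z up. Slot floor 10 mm above the bench, both ends open. The aluminium straight fence, 22 mm thick, top 32 mm above the bench, has its slot face at y = 0 and lies at y = 0 to 22 mm. A dowel touching it has its axis at y = -12 mm.
- cheek: The blue cheek, 220 x 24 mm, top 32 mm above the bench, on the -y side of the slot, with its steel rail. It makes the slot narrow by 1 mm in 8 mm. It is clamped fast at a different, unmeasured distance from the fence each time: the dowel wedges anywhere 20 mm before to 45 mm beyond the gauge's middle. This pose is that of the rail (10 mm above the gauge's origin) and does not tell where.
- cursor (a joint): Position of the red cursor along the gauge's x axis, m: 0 at the middle of the gauge, range -0.1 to 0.1. It starts near the narrow end. It stays where it is left; about 2 N moves it.
- cursor_mark (a point): Point in the slot that the cursor's white line points at: y = -12 mm, z = 10 mm in the gauge's frame, x that of the cursor. The cursor's grip is a red block 14 mm long (along x), 30 mm wide, centred at y = 42 mm in the gauge's frame, from 12 to 52 mm above the bench. A flat red finger with the white line runs from it over the fence to the slot, at most 38 mm above the bench.
- tape: Roll of red tape lying flat, 90 mm wide, 22 mm high. Bystander. Origin at the centre of its underside.
- glue: White glue bottle, 52 mm wide, 150 mm tall. Bystander. Origin at the centre of its foot.
- offcut: Brown wooden offcut 140 x 90 x 12 mm lying flat. Bystander.
- hammer: Hammer lying on the bench. Bystander.
- slot_wide (a point): Point on the slot floor in the wide end, at x = -80 mm, y = -15.5 mm, z = 10 mm in the gauge's frame: a dowel set down here has at least 3 mm to spare on either side. From here the dowel is slid towards +x. Pressing it along the slot with about 12 N wedges it well and friction then keeps it; more than 50 N on the cheek counts as forced.
Things that resemble listed ones, but are neither listed nor needed, are in the scene too. Leave any orange or purple look-alike of the dowel alone.

How it is judged:
On the way, in this order (a step that is already met when the one before it is completed fails the run):
1. the dowel stands upright on the base in the wide end of the slot, at least 45 mm before the middle of the gauge (x of dowel in the frame of gauge between -0.12 and -0.045 m and y of dowel in the frame of gauge between -0.03 and -0.008 m and z of dowel in the frame of gauge below 0.014 m and angle between dowel's own z axis and vertical below 0.12 rad), for 0.1 s.
2. the dowel, upright on the base, is pressed into the taper so that fence and cheek both bear on it with more than 4 N (contact force between dowel and cheek above 4 N and contact force between dowel and gauge above 4 N and x of dowel in the frame of gauge above -0.045 m and z of dowel in the frame of gauge below 0.014 m and angle between dowel's own z axis and vertical below 0.12 rad), for 0.1 s.
3. the cursor's line is level with the middle of the dowel, within 5 mm (horizontal distance between cursor_mark and dowel below 0.005 m), for 0.1 s.
At the end, for the whole second after the job is handed in: The dowel is released and stands upright (within 0.1 rad) on the gauge's base, still wedged: the cheek bears on it with more than 1 N. The cursor's mark is within 5 mm of the dowel's axis, and all is at rest (horizontal distance between cursor_mark and dowel below 0.005 m and z of dowel in the frame of gauge below 0.014 m and angle between dowel's own z axis and vertical below 0.1 rad and linear speed of dowel below 0.01 m/s and velocity of joint cursor between -0.01 and 0.01 m/s and contact force between dowel and cheek above 1 N); the robot touches nothing.
It fails at once if the dowel is forced: more than 50 N on the cheek (contact force between dowel and cheek above 50 N).
It fails at once if another dowel is moved more than 15 mm (distance of any of dowel_green, dowel_dark from where it was at the start of the episode above 0.015 m).
It fails at once if the tape, glue bottle, offcut or hammer is moved more than 20 mm (distance of any of tape, glue, offcut, hammer from where it was at the start of the episode above 0.02 m).
It also fails if it takes over 72 s, if anything falls off the work surface, if the arm or the gripper's body presses on something with over 40 N, if the wrist force passes 120 N, or if a joint passes its speed limit or range.

## Working session

There is one attempt and no reset: what is moved stays moved. The work goes in short steps, Python scripts to look and compute and a tool call to move; the robot and the scene stay as the last step left them, time stands still between calls to the robot, and variables do not carry over. Pictures are saved under pics/ and viewed, about 8 in all and at most 12, crops included, and the job is handed in when it is done.

Besides the shell and the picture viewer there is one more tool, called after "Emit:" as name([rows], argument=value, ...), one row to a line, values as JSON. carry_out: Moves the arm, as the interface text tells. Its arguments: {"type":"object","properties":{"motion":{"type":"array","items":{"type":"object","properties":{"hand":{"type":"number"},"xyz":{"type":"array","items":{"type":"number"}},"twist":{"type":"array","items":{"type":"number"}}}}},"newtons":{"type":"number"}},"required":["motion"]}

```bash
mkdir -p pics
cat > h.py <<'E'
import numpy as np, cv2
from scipy.spatial.transform import Rotation as R
from bench import bot
def rot(q): 
    q=np.asarray(q,float)
    return q if q.shape==(3,3) else R.from_quat(q,scalar_first=True).as_matrix()
def ray(s,u,v):
    K=np.array(s['mtx']); d=np.array([(u-K[0,2])/K[0,0],(v-K[1,2])/K[1,1]]); p=d.copy()
    for _ in range(20): p=d/(1+s['k1']*(p@p))
    return np.array([p[0],p[1],1.])
def pt(s,u,v,z=None):
    "world point: from depth, or on plane z"
    r=rot(s['attitude'])@ray(s,u,v); e=np.array(s['eye'])
    if z is None: return e+r*np.median([x for x in s['range_z'][int(v)-1:int(v)+2,int(u)-1:int(u)+2].ravel() if x>0])
    return e+r*(z-e[2])/r[2]
def snap(n,f,crop=None,k=1):
    s=bot.snapshot(n); im=s['frame'][:,:,::-1]
    if crop: u0,v0,u1,v1=crop; im=im[v0:v1,u0:u1]
    cv2.imwrite('pics/'+f,cv2.resize(im,None,fx=k,fy=k,interpolation=cv2.INTER_CUBIC)); return s
E
python3 - <<'E'
from h import *
import pickle
for n in('top','side'):
    s=snap(n,n+'0.png',None,1.5); pickle.dump(s,open(n+'.pkl','wb')); print(n,s['eye'],s['attitude'],s['mtx'],s['k1'])
print(bot.get_state())
E
```

```text
top [0.28995611 0.01408773 1.38658675] [ 0.05814538 -0.69755909  0.71131667 -0.06371052] [[380.95342521   0.         252.46171372]
 [  0.         380.95342521 192.30160359]
 [  0.           0.           1.        ]] -0.11767136503763082
side [ 0.19698251 -1.2330417   0.92546781] [-0.45705677  0.87884602 -0.11944946  0.0667878 ] [[418.88298007   0.         257.60671499]
 [  0.         418.88298007 196.15602301]
 [  0.           0.           1.        ]] -0.03629784661369125
{'time': 0.1, 'joint_positions': array([-1.27808926e+00,  8.78951546e-02,  1.37206745e+00,  3.55632327e-07,
        1.68360150e+00, -1.03106122e-01]), 'dq': array([-0.00034429, -0.00268358, -0.00324241, -0.00059795,  0.00212927,
       -0.00130499]), 'tau': array([ 2.40383444e-03, -3.41251409e+01, -3.03302372e+01,  7.19874236e-02,
        3.04473052e-02, -9.00590680e-05]), 'tool_pos': array([ 0.21191614, -0.50703471,  0.21543161]), 'orientation': array([-9.81315156e-04,  9.80479845e-01,  1.96617146e-01, -9.31313336e-05]), 'contact_force': array([ 0.15894907,  0.57999714, -0.18340236]), 'wrist_torque': array([-0.03962255, -0.00950015, -0.10914294]), 'opening': 0.0939707753801649}
```

View pics/top0.png

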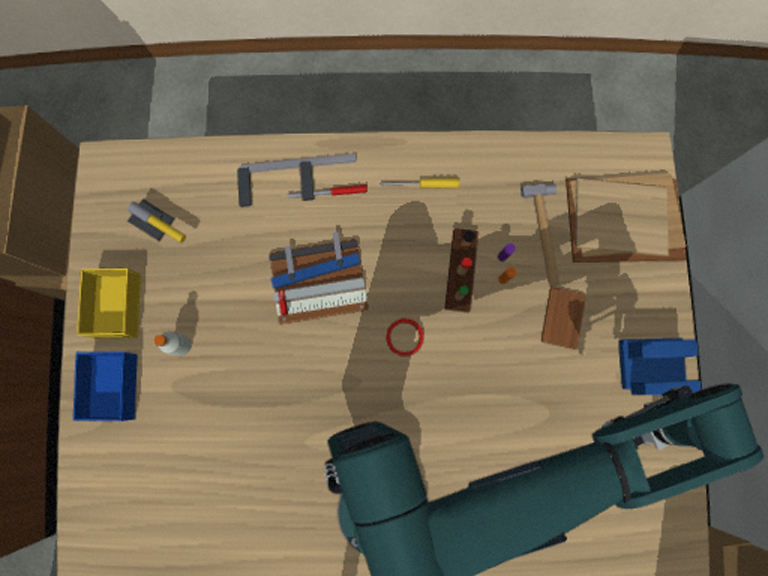

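View pics/side0.png

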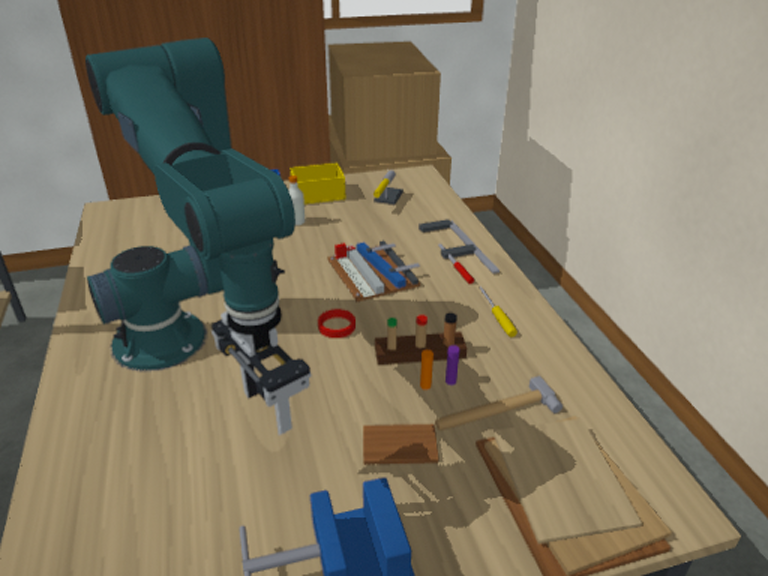

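The top view shows the gauge around (320,280), with the cursor at its left (narrow) end at (283,302). The stand is at (462,270) with the red-topped dowel in its middle hole at (466,263). Next I'll enlarge both.

Run:
```python
from h import *
import pickle
s=pickle.load(open('top.pkl','rb')); im=s['frame'][:,:,::-1]
c=im[145:225,170:330]; cv2.imwrite('pics/c1.png',cv2.resize(c,None,fx=5,fy=5,interpolation=cv2.INTER_CUBIC))
```

```text
(no output)
```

View pics/c1.png

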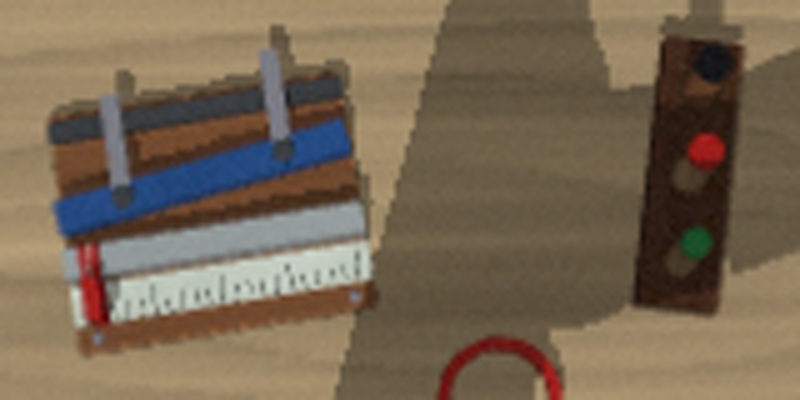

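The crop shows the base corners at about (50,118), (343,72), (375,305) and (83,355). The fence's slot edge runs (62,250)–(361,203) and the red dowel top is at (707,151). The stand corners are (664,38), (744,45), (718,314) and (635,305).

```bash
cat >> h.py <<'E'
def fit(L,W):
    "2D rigid fit W = c + R L"
    L=np.array(L,float);W=np.array(W)[:,:2];l=L-L.mean(0);w=W-W.mean(0)
    a=np.arctan2((l[:,0]*w[:,1]-l[:,1]*w[:,0]).sum(),(l*w).sum())
    M=np.array([[np.cos(a),-np.sin(a)],[np.sin(a),np.cos(a)]]);c=W.mean(0)-M@L.mean(0)
    return c,a,W-(c+L@M.T)
E
python3 - <<'E'
from h import *
import pickle
s=pickle.load(open('top.pkl','rb'))
P=lambda x,y,z=None: pt(s,(x+.5)/5-.5+170,(y+.5)/5-.5+145,z)
for n,x,y in(('red',707,151),('fence',220,240),('stand',690,100),('base',230,315),('bench',420,200),('cheek',220,170)): print(n,P(x,y).round(4))
print('dowel',P(707,151,.1).round(4))
L=[(110,-105),(-110,-105),(-110,75),(110,75),(110,0),(-110,0)]
W=[P(50,118,.01),P(343,72,.01),P(375,305,.01),P(83,355,.01),P(62,250,.032),P(361,203,.032)]
c,a,r=fit(np.array(L)/1e3,W);print('gauge',c,np.degrees(a),r.round(4).tolist())
W=[P(664,38,.03),P(744,45,.03),P(718,314,.03),P(635,305,.03)]
c,a,r=fit(np.array([(100,30),(100,-30),(-100,-30),(-100,30)])/1e3,W);print('stand',c,np.degrees(a),r.round(4).tolist())
for n,x,y in(('blk',713,62),('grn',697,243)):print(n,P(x,y,.1))
E
```

```text
red [ 0.5721 -0.2029  0.0988]
fence [0.5275 0.1414 0.0317]
stand [ 0.6252 -0.2034  0.0324]
base [0.4757 0.1363 0.0098]
bench [ 5.604e-01 -4.100e-03  1.000e-04]
cheek [0.5788 0.1411 0.0336]
dowel [ 0.5719 -0.2027  0.1   ]
gauge [0.53795458 0.14704817] 98.05573435157825 [[-0.0005, -0.0005], [-0.0006, -0.0014], [0.002, 0.0028], [-0.0, -0.0018], [-0.0002, -0.0], [-0.0006, 0.0009]]
stand [ 0.57045443 -0.20163054] -8.25714712828238 [[-0.0005, -0.0004], [0.0019, -0.0003], [-0.0003, 0.0001], [-0.0012, 0.0006]]
blk [ 0.63557034 -0.21003461  0.1       ]
grn [ 0.50724604 -0.19268472  0.1       ]
```

```bash
cat >> h.py <<'E'
G=np.array([.53795,.14705]); GA=np.radians(98.06); GM=np.array([[np.cos(GA),-np.sin(GA)],[np.sin(GA),np.cos(GA)]])
def gw(x,y,z): return [*(G+GM@[x,y]),z]
def wg(p): return GM.T@(np.array(p)[:2]-G)
def go(p,yaw):
    "tool-frame shift (mm) and twist (deg) to TCP p with tool z down and tool y at yaw deg"
    st=bot.get_state(); M=rot(st['orientation']); y=np.radians(yaw)
    ty=np.array([np.cos(y),np.sin(y),0]);tz=np.array([0,0,-1.]);T=np.column_stack([np.cross(ty,tz),ty,tz])
    print('t',round(st['time'],2),'shift',(M.T@(np.array(p)-st['tool_pos'])*1e3).round(1),'twist',R.from_matrix(M.T@T).as_rotvec(degrees=True).round(2))
    print('tcp',st['tool_pos'].round(4),'gauge xy',wg(st['tool_pos']).round(4),'F',st['contact_force'].round(1),'open',round(st['opening'],4))
E
python3 - <<'E'
from h import *
import pickle
s=pickle.load(open('top.pkl','rb'))
P=lambda x,y,z=None: pt(s,(x+.5)/5-.5+170,(y+.5)/5-.5+145,z)
for x,y in((283,150),(275,110),(268,60),(122,195),(116,150),(110,105),(93,300),(92,265)): p=P(x,y);print(p.round(3),wg(p).round(3))
go([.572,-.2025,.2],-98.26)
E
```

```text
[0.592 0.095 0.035] [-0.059 -0.047]
[0.623 0.101 0.033] [-0.058 -0.078]
[0.66  0.106 0.034] [-0.058 -0.115]
[0.561 0.212 0.037] [ 0.061 -0.032]
[0.595 0.217 0.033] [ 0.061 -0.067]
[0.629 0.222 0.033] [ 0.061 -0.101]
[0.483 0.23  0.05 ] [0.09  0.043]
[0.511 0.234 0.033] [0.09  0.015]
t 0.1 shift [ 449.7 -142.1   15.8] twist [-1.100e-01  2.000e-02  3.094e+01]
tcp [ 0.2119 -0.507   0.2154] gauge xy [-0.6019  0.4145] F [ 0.2  0.6 -0.2] open 0.094
```

Emit:
carry_out([
  {"hand": 94,"xyz": [40,-13,0],"twist": [0,0,3]},
  {"hand": 94,"xyz": [85,-27,0],"twist": [0,0,7]},
  {"hand": 94,"xyz": [130,-41,0],"twist": [0,0,10]},
  {"hand": 94,"xyz": [175,-55,0],"twist": [0,0,14]},
  {"hand": 94,"xyz": [220,-70,0],"twist": [0,0,18]},
  {"hand": 94,"xyz": [265,-84,0],"twist": [0,0,22]},
  {"hand": 94,"xyz": [310,-98,0],"twist": [0,0,25]},
  {"hand": 94,"xyz": [355,-112,0],"twist": [0,0,28]},
  {"hand": 94,"xyz": [400,-127,5],"twist": [0,0,31]},
  {"hand": 94,"xyz": [449,-142,10],"twist": [0,0,31]},
])

```text
time: 1.1
tool_pos: [0.5715, -0.2028, 0.2062]
orientation: [0.0, 0.997, -0.073, -0.0]
contact_force: [0.3, -0.3, 0.1]
opening: 0.094
```

Emit:
carry_out([
  {"hand": 70,"xyz": [0,0,0],"twist": [0,0,0]},
  {"hand": 70,"xyz": [0,0,0],"twist": [0,0,0]},
])

```text
time: 1.3
tool_pos: [0.5706, -0.2033, 0.2053]
orientation: [-0.0, 0.997, -0.071, -0.001]
contact_force: [-1.5, 0.3, -0.9]
opening: 0.0813
```

Run:
```python
from h import *
go([.572,-.2025,.054],-98.26)
snap('side','s1.png',(200,150,350,270),5)
s=snap('top','x.png'); print(s['frame'].shape)
```

```text
t 1.3 shift [  1.7  -1.  151.3] twist [-0.    0.15  0.08]
tcp [ 0.5706 -0.2033  0.2053] gauge xy [-0.3515  0.0168] F [-1.5  0.3 -0.9] open 0.0813
(384, 512, 3)
```

View pics/s1.png

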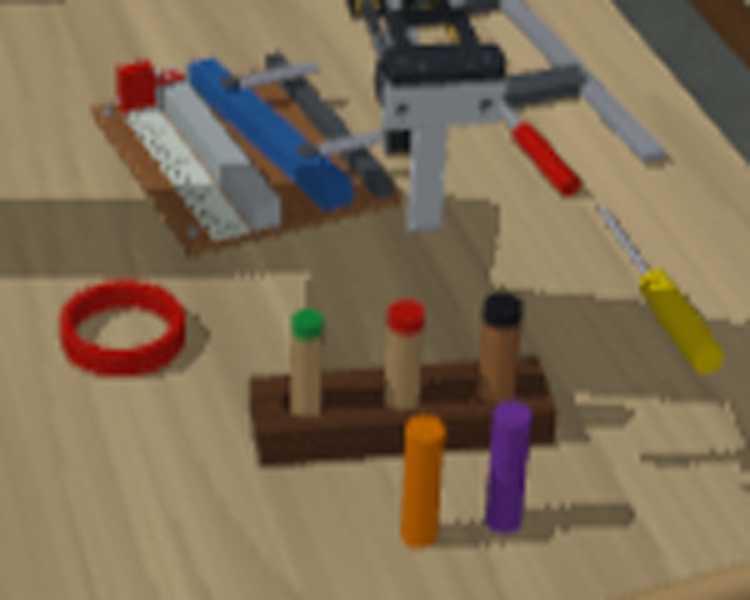

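The dowel stands upright in the middle hole, with the jaws above it. The orange look-alike stands close on the -y side, so I'll narrow the opening to 46 mm before going down.

Emit:
carry_out([
  {"hand": 46,"xyz": [2,-1,20],"twist": [0,0,0]},
  {"hand": 46,"xyz": [2,-1,40],"twist": [0,0,0]},
  {"hand": 46,"xyz": [2,-1,60],"twist": [0,0,0]},
  {"hand": 46,"xyz": [2,-1,75],"twist": [0,0,0]},
  {"hand": 46,"xyz": [2,-1,75],"twist": [0,0,0]},
])

```text
time: 1.9
tool_pos: [0.5704, -0.2041, 0.1291]
orientation: [-0.001, 0.997, -0.074, -0.002]
contact_force: [0.1, -0.4, 0.8]
opening: 0.0461
```

Run:
```python
from h import *
import pickle
s=pickle.load(open('top.pkl','rb'))
print('orange top',pt(s,341,179.5),pt(s,336,184.5))
go([.572,-.2025,.054],-98.26)
```

```text
orange top [ 0.55575255 -0.30987974  0.0884963 ] [ 0.54259563 -0.29643027  0.06559127]
t 1.9 shift [ 1.7 -1.8 75.1] twist [-0.07  0.27 -0.18]
tcp [ 0.5704 -0.2041  0.1291] gauge xy [-0.3523  0.0171] F [ 0.1 -0.4  0.8] open 0.0461
```

Emit:
carry_out([
  {"hand": 46,"xyz": [2,-2,20],"twist": [0,0,0]},
  {"hand": 46,"xyz": [2,-2,40],"twist": [0,0,0]},
  {"hand": 46,"xyz": [2,-2,58],"twist": [0,0,0]},
  {"hand": 46,"xyz": [2,-2,75],"twist": [0,0,0]},
  {"hand": 46,"xyz": [2,-2,75],"twist": [0,0,0]},
  {"hand": 10,"xyz": [2,-2,75],"twist": [0,0,0]},
  {"hand": 10,"xyz": [2,-2,75],"twist": [0,0,0]},
  {"hand": 10,"xyz": [2,-2,75],"twist": [0,0,0]},
  {"hand": 10,"xyz": [2,-2,75],"twist": [0,0,0]},
], newtons=15)

```text
time: 2.8
tool_pos: [0.5758, -0.2025, 0.0584]
orientation: [0.001, 0.997, -0.073, 0.001]
contact_force: [-0.6, 0.1, 2.9]
opening: 0.0237
```

Emit:
carry_out([
  {"hand": 10,"xyz": [0,0,-10],"twist": [0,0,0]},
  {"hand": 10,"xyz": [0,0,-30],"twist": [0,0,0]},
  {"hand": 10,"xyz": [0,0,-50],"twist": [0,0,0]},
  {"hand": 10,"xyz": [0,0,-70],"twist": [0,0,0]},
  {"hand": 10,"xyz": [0,0,-90],"twist": [0,0,0]},
  {"hand": 10,"xyz": [0,0,-90],"twist": [0,0,0]},
])

```text
time: 3.4
tool_pos: [0.5768, -0.2027, 0.1511]
orientation: [0.001, 0.997, -0.073, 0.004]
contact_force: [1.1, 0.5, -0.2]
opening: 0.0238
```

Run:
```python
from h import *
print(gw(-.08,-.0155,.144)); go(gw(-.08,-.0155,.144),-81.94)
```

```text
[np.float64(0.5645136901135258), np.float64(0.07001351275173191), 0.144]
t 3.4 shift [ -51.6 -268.1    6.2] twist [  0.19  -0.41 -16.38]
tcp [ 0.5768 -0.2027  0.1511] gauge xy [-0.3518  0.0106] F [ 1.1  0.5 -0.2] open 0.0238
```

Emit:
carry_out([
  {"hand": 10,"xyz": [-6,-30,0],"twist": [0,0,-2]},
  {"hand": 10,"xyz": [-12,-65,0],"twist": [0,0,-5]},
  {"hand": 10,"xyz": [-20,-105,0],"twist": [0,0,-8]},
  {"hand": 10,"xyz": [-28,-145,0],"twist": [0,0,-11]},
  {"hand": 10,"xyz": [-36,-185,0],"twist": [0,0,-14]},
  {"hand": 10,"xyz": [-43,-225,0],"twist": [0,0,-16.3]},
  {"hand": 10,"xyz": [-49,-255,0],"twist": [0,0,-16.3]},
  {"hand": 10,"xyz": [-52,-268,0],"twist": [0,0,-16.3]},
  {"hand": 10,"xyz": [-52,-268,0],"twist": [0,0,-16.3]},
  {"hand": 10,"xyz": [-52,-268,0],"twist": [0,0,-16.3]},
])

```text
time: 4.4
tool_pos: [0.5621, 0.0698, 0.1461]
orientation: [0.001, 0.998, 0.069, -0.0]
contact_force: [-0.5, -0.5, -1.4]
opening: 0.0241
```

Run:
```python
from h import *
import pickle
go(gw(-.08,-.0155,.144),-81.94)
s=snap('side','s2.png',(210,110,330,200),6); pickle.dump(s,open('s2.pkl','wb'))
for _ in range(3): print(bot.get_state()['tool_pos']); bot.snapshot('top')
```

```text
t 4.4 shift [2.4 0.1 2.1] twist [ 0.06  0.05 -0.11]
tcp [0.5621 0.0698 0.1461] gauge xy [-0.0799 -0.0131] F [-0.5 -0.5 -1.4] open 0.0241
[0.56222592 0.06935465 0.14627564]
[0.56231156 0.06918623 0.14635911]
[0.56236579 0.06917434 0.14646152]
```

View pics/s2.png

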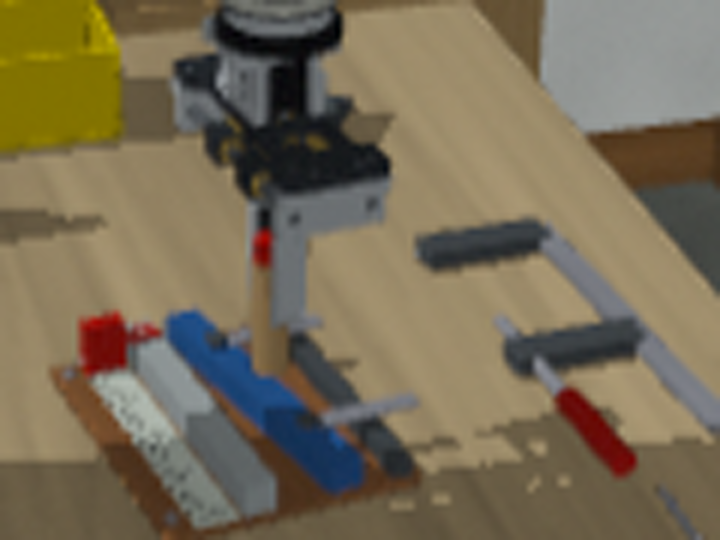

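Run:
```python
from h import *
import pickle
s=pickle.load(open('s2.pkl','rb'))
for v in (158,161,164,167,169,171,172,173):
    row=[]
    for u in range(248,264):
        p=pt(s,u,v); z=s['range_z'][v,u]; row.append('%.3f'%z)
    print(v,row)
Rm=rot(s['attitude']);e=np.array(s['eye'])
def plane(u,v,gx=-.080):
    r=Rm@ray(s,u,v); n=np.array([*GM[:,0],0]); t=(n@np.array([*G,0])+gx-n@e)/(n@r); p=e+t*r; return wg(p),p[2]
print([plane(u,v) for u,v in((254.5,165),(254.5,171.5),(253.8,151))])
```

```text
158 ['1.861', '1.859', '1.865', '1.566', '1.543', '1.538', '1.541', '1.523', '1.523', '1.520', '1.524', '1.532', '1.527', '1.851', '1.866', '1.852']
161 ['1.833', '1.836', '1.835', '1.836', '1.548', '1.542', '1.540', '1.535', '1.536', '1.529', '1.533', '1.539', '1.535', '1.840', '1.826', '1.837']
164 ['1.816', '1.821', '1.820', '1.790', '1.565', '1.557', '1.552', '1.545', '1.544', '0.000', '1.747', '1.747', '1.746', '1.750', '1.753', '1.751']
167 ['1.730', '1.729', '1.734', '1.775', '1.570', '1.563', '1.560', '1.553', '1.558', '1.559', '1.748', '1.750', '1.752', '1.751', '1.791', '1.805']
169 ['1.718', '1.718', '1.727', '1.761', '1.571', '1.566', '1.564', '1.563', '1.566', '1.564', '1.754', '1.734', '1.738', '1.737', '1.740', '1.736']
171 ['1.710', '1.707', '1.710', '1.711', '1.569', '1.570', '1.571', '1.574', '1.564', '1.566', '1.748', '1.748', '1.735', '1.729', '1.721', '1.717']
172 ['1.699', '1.706', '1.700', '1.702', '1.703', '1.570', '1.564', '1.570', '1.572', '1.576', '1.749', '1.756', '1.744', '1.723', '1.719', '1.717']
173 ['1.695', '1.692', '1.694', '1.689', '1.693', '1.693', '1.691', '1.700', '1.738', '1.738', '1.739', '1.732', '1.740', '1.742', '1.711', '1.710']
[(array([-0.08      , -0.00930517]), np.float64(0.12217597633757704)), (array([-0.08      , -0.00942907]), np.float64(0.0936146200453587)), (array([-0.08     , -0.0062515]), np.float64(0.1823508725174262))]
```

The dowel is in the grip at crop columns 252–257, offset about 4 mm towards the fence from the TCP. I'll correct for that and go down until it is just above the floor.

Emit:
carry_out([
  {"hand": 10,"xyz": [3,0,10],"twist": [0,0,0]},
  {"hand": 10,"xyz": [6,0,20],"twist": [0,0,0]},
  {"hand": 10,"xyz": [6,0,35],"twist": [0,0,0]},
  {"hand": 10,"xyz": [6,0,48],"twist": [0,0,0]},
  {"hand": 10,"xyz": [6,0,56],"twist": [0,0,0]},
  {"hand": 10,"xyz": [6,0,60],"twist": [0,0,0]},
  {"hand": 10,"xyz": [6,0,60],"twist": [0,0,0]},
])

```text
time: 5.3
tool_pos: [0.5676, 0.0717, 0.0856]
orientation: [0.0, 0.998, 0.07, -0.001]
contact_force: [0.8, 1.2, -0.5]
opening: 0.0236
```

Run:
```python
from h import *
import pickle
go(gw(-.08,-.0195,.058),-81.94)
s=snap('side','s3.png',(220,140,300,200),9); pickle.dump(s,open('s3.pkl','wb'))
```

```text
t 5.3 shift [ 0.7  1.2 27.6] twist [-0.    0.09 -0.07]
tcp [0.5676 0.0717 0.0856] gauge xy [-0.0788 -0.0188] F [ 0.8  1.2 -0.5] open 0.0236
```

View pics/s3.png

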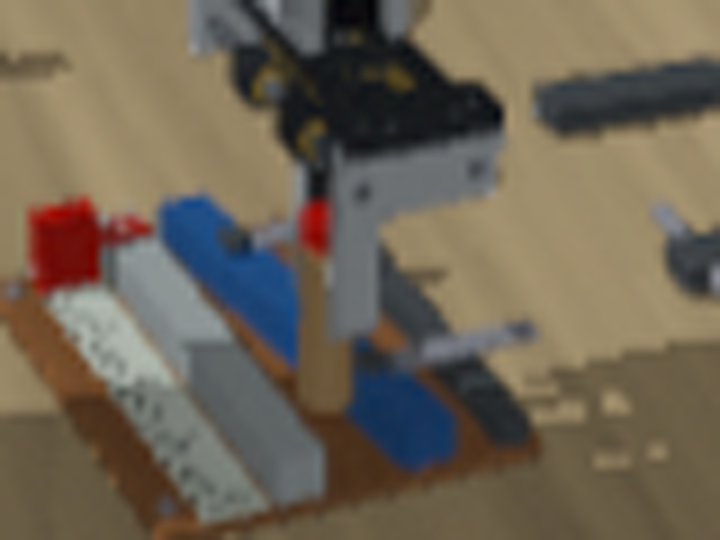

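```bash
cat >> h.py <<'E'
def proj(s,p):
    c=rot(s['attitude']).T@(np.array(p)-np.array(s['eye'])); q=c[:2]/c[2]; q=q*(1+s['k1']*(q@q)); K=np.array(s['mtx'])
    return q*[K[0,0],K[1,1]]+[K[0,2],K[1,2]]
E
python3 - <<'E'
from h import *
import pickle
s=pickle.load(open('s3.pkl','rb')); Rm=rot(s['attitude']);e=np.array(s['eye'])
c=lambda p:((np.array(proj(s,p))+.5-[220,140])*9).round(0)
print('fence slot top end',c(gw(-.11,0,.032)),'base corner -105',c(gw(-.11,-.105,.01)),'base 75',c(gw(-.11,.075,.01)))
for v in (176,179,182,184,185,186,187): print(v,s['range_z'][v,250:264].round(3))
for y in(-.0118,-.0155,-.019): print(y,'foot',c(gw(-.0795,y,.0375)),'floor',c(gw(-.0795,y,.01)))
E
```

```text
fence slot top end [322. 451.] base corner -105 [543. 440.] base 75 [158. 534.]
176 [1.692 1.685 1.672 1.592 1.583 1.586 1.577 1.563 1.573 1.571 1.575 1.575
 1.718 1.724]
179 [1.697 1.693 1.689 1.599 1.594 1.59  1.595 1.592 1.596 1.656 1.644 1.655
 1.645 1.654]
182 [1.681 1.683 1.676 1.611 1.604 1.601 1.601 1.598 1.61  1.641 1.642 1.643
 1.643 1.645]
184 [1.627 1.668 1.668 1.616 1.605 1.605 1.606 1.604 1.613 1.639 1.632 1.622
 1.633 1.628]
185 [0.    1.622 1.664 1.662 1.615 1.613 1.605 1.604 1.616 1.639 1.641 1.634
 1.628 1.614]
186 [1.615 1.614 1.615 1.655 1.651 1.655 1.654 1.648 1.66  1.646 1.64  1.628
 1.628 1.619]
187 [1.612 1.608 1.609 1.604 1.646 1.655 1.656 1.659 1.644 1.65  1.64  1.632
 1.631 1.615]
-0.0118 foot [319. 398.] floor [319. 451.]
-0.0155 foot [327. 396.] floor [327. 449.]
-0.019 foot [334. 394.] floor [334. 447.]
```

Emit:
carry_out([
  {"hand": 10,"xyz": [2,0,3],"twist": [0,0,0]},
  {"hand": 10,"xyz": [2,0,8],"twist": [0,0,0]},
  {"hand": 10,"xyz": [2,0,13],"twist": [0,0,0]},
  {"hand": 10,"xyz": [2,0,18],"twist": [0,0,0]},
  {"hand": 10,"xyz": [2,0,18],"twist": [0,0,0]},
  {"hand": 10,"xyz": [2,0,18],"twist": [0,0,0]},
])

```text
time: 5.95
tool_pos: [0.5699, 0.0719, 0.0683]
orientation: [0.0, 0.998, 0.07, -0.0]
contact_force: [-0.1, -0.2, 0.4]
opening: 0.0235
```

Emit:
carry_out([
  {"hand": 10,"xyz": [0,0,2],"twist": [0,0,0]},
  {"hand": 10,"xyz": [0,0,4],"twist": [0,0,0]},
  {"hand": 10,"xyz": [0,0,4],"twist": [0,0,0]},
  {"hand": 10,"xyz": [0,0,4],"twist": [0,0,0]},
])

```text
time: 6.35
tool_pos: [0.5701, 0.0719, 0.0646]
orientation: [0.0, 0.998, 0.07, -0.0]
contact_force: [-0.1, 0.3, -1.1]
opening: 0.0242
```

Emit:
carry_out([
  {"hand": 10,"xyz": [0,0,1],"twist": [0,0,0]},
  {"hand": 10,"xyz": [0,0,2],"twist": [0,0,0]},
  {"hand": 10,"xyz": [0,0,3],"twist": [0,0,0]},
  {"hand": 10,"xyz": [0,0,3],"twist": [0,0,0]},
  {"hand": 10,"xyz": [0,0,3],"twist": [0,0,0]},
])

```text
time: 6.85
tool_pos: [0.5701, 0.0719, 0.0616]
orientation: [0.0, 0.998, 0.07, -0.0]
contact_force: [-0.4, -0.4, -0.1]
opening: 0.024
```

Emit:
carry_out([
  {"hand": 10,"xyz": [0,0,1],"twist": [0,0,0]},
  {"hand": 10,"xyz": [0,0,2],"twist": [0,0,0]},
  {"hand": 10,"xyz": [0,0,2],"twist": [0,0,0]},
  {"hand": 10,"xyz": [0,0,2],"twist": [0,0,0]},
])

```text
time: 7.25
tool_pos: [0.5701, 0.0719, 0.0595]
orientation: [0.0, 0.998, 0.07, -0.0]
contact_force: [-0.3, 0.1, -1.3]
opening: 0.0234
```

Emit:
carry_out([
  {"hand": 10,"xyz": [0,0,0.5],"twist": [0,0,0]},
  {"hand": 10,"xyz": [0,0,1],"twist": [0,0,0]},
  {"hand": 10,"xyz": [0,0,1],"twist": [0,0,0]},
  {"hand": 10,"xyz": [0,0,1],"twist": [0,0,0]},
])

```text
time: 7.65
tool_pos: [0.5701, 0.0719, 0.0586]
orientation: [0.0, 0.998, 0.07, -0.0]
contact_force: [-0.4, -0.7, -0.7]
opening: 0.0239
```

Emit:
carry_out([
  {"hand": 10,"xyz": [0,0,0.5],"twist": [0,0,0]},
  {"hand": 10,"xyz": [0,0,1],"twist": [0,0,0]},
  {"hand": 10,"xyz": [0,0,1],"twist": [0,0,0]},
  {"hand": 10,"xyz": [0,0,1],"twist": [0,0,0]},
])

```text
time: 8.05
tool_pos: [0.5703, 0.0719, 0.0583]
orientation: [0.0, 0.998, 0.07, 0.0]
contact_force: [-2.2, -0.4, 4.3]
opening: 0.0238
```

Run:
```python
from h import *
import pickle
s=pickle.load(open('top.pkl','rb'))
P=lambda x,y,z=None: pt(s,(x+.5)/5-.5+170,(y+.5)/5-.5+145,z)
a,b=wg(P(62,237,.032)),wg(P(352,155,.032)); print(a,b)
m=(b[1]+a[1])/2; mx=(a[0]+b[0])/2; print('wedge x ~',mx+(-.0242-m)/.125)
go(gw(-.045,-.018,.0585),-81.94)
print(rot(bot.get_state()['orientation']).T@bot.get_state()['contact_force'])
```

```text
[ 0.10876997 -0.00926278] [-0.10803175 -0.03569673]
wedge x ~ -0.013392848202259278
t 8.05 shift [ -3.5 -33.9  -0.2] twist [ 0.01 -0.03 -0.08]
tcp [0.5703 0.0719 0.0583] gauge xy [-0.0789 -0.0214] F [-2.2 -0.4  4.3] open 0.0238
[-2.22392818  0.06659329 -4.25684856]
```

Emit:
carry_out([
  {"hand": 10,"xyz": [0,-1,-1],"twist": [0,0,0]},
  {"hand": 10,"xyz": [0,-4,-1],"twist": [0,0,0]},
  {"hand": 10,"xyz": [-0.5,-8,-1],"twist": [0,0,0]},
  {"hand": 10,"xyz": [-1,-12,-1],"twist": [0,0,0]},
  {"hand": 10,"xyz": [-1,-16,-1],"twist": [0,0,0]},
  {"hand": 10,"xyz": [-1.5,-20,-1],"twist": [0,0,0]},
  {"hand": 10,"xyz": [-1.5,-23,-1],"twist": [0,0,0]},
  {"hand": 10,"xyz": [-2,-25,-1],"twist": [0,0,0]},
  {"hand": 10,"xyz": [-2,-25,-1],"twist": [0,0,0]},
], newtons=12)

```text
time: 8.95
tool_pos: [0.5644, 0.0968, 0.0584]
orientation: [-0.0, 0.998, 0.07, -0.0]
contact_force: [0.3, 0.2, 0.2]
opening: 0.0238
```

Run:
```python
from h import *
go(gw(-.045,-.018,.0585),-81.94)
print(rot(bot.get_state()['orientation']).T@bot.get_state()['contact_force'])
```

```text
t 8.95 shift [-1.1 -8.5 -0.1] twist [-0.01  0.02 -0.05]
tcp [0.5644 0.0968 0.0584] gauge xy [-0.0535 -0.0191] F [0.3 0.2 0.2] open 0.0238
[ 0.35824251 -0.11748173 -0.17561366]
```

Emit:
carry_out([
  {"hand": 10,"xyz": [0,-3,0],"twist": [0,0,0]},
  {"hand": 10,"xyz": [0,-6,0],"twist": [0,0,0]},
  {"hand": 10,"xyz": [-0.5,-9,0],"twist": [0,0,0]},
  {"hand": 10,"xyz": [-1,-12,0],"twist": [0,0,0]},
  {"hand": 10,"xyz": [-1,-15,0],"twist": [0,0,0]},
  {"hand": 10,"xyz": [-1,-15,0],"twist": [0,0,0]},
])

```text
time: 9.55
tool_pos: [0.5615, 0.1115, 0.0586]
orientation: [-0.0, 0.998, 0.07, 0.0]
contact_force: [0.3, 0.1, -0.8]
opening: 0.024
```

```bash
cat > f.py <<'E'
from h import *
st=bot.get_state();print(round(st['time'],2),wg(st['tool_pos']).round(4),st['tool_pos'][2].round(4),'Fgauge',(GM.T@st['contact_force'][:2]).round(1),st['contact_force'][2].round(1),st['opening'].round(4))
E
python3 f.py
```

```text
Traceback (most recent call last):
  File "f.py", line 2, in <module>
    st=bot.get_state();print(round(st['time'],2),wg(st['tool_pos']).round(4),st['tool_pos'][2].round(4),'Fgauge',(GM.T@st['contact_force'][:2]).round(1),st['contact_force'][2].round(1),st['opening'].round(4))
                                                                                                                                                                                         ^^^^^^^^^^^^^^^^^^^
AttributeError: 'float' object has no attribute 'round'
```

Emit:
carry_out([
  {"hand": 10,"xyz": [0,-2,0],"twist": [0,0,0]},
  {"hand": 10,"xyz": [0,-4,0],"twist": [0,0,0]},
  {"hand": 10,"xyz": [-0.5,-6,0],"twist": [0,0,0]},
  {"hand": 10,"xyz": [-1,-8,0],"twist": [0,0,0]},
  {"hand": 10,"xyz": [-1,-10,0],"twist": [0,0,0]},
  {"hand": 10,"xyz": [-1,-10,0],"twist": [0,0,0]},
])

```text
time: 10.15
tool_pos: [0.5591, 0.1211, 0.0586]
orientation: [-0.0, 0.998, 0.07, 0.0]
contact_force: [-1.4, -0.0, -0.5]
opening: 0.0237
```

```bash
sed -i "s/st\['opening'\].round(4)/st['opening']/" f.py; python3 f.py
```

```text
10.15 [-0.0287 -0.0173] 0.0586 Fgauge [0.2 1.4] -0.5 0.0237488380330677
```

Emit:
carry_out([
  {"hand": 10,"xyz": [-0.3,-2,0],"twist": [0,0,0]},
  {"hand": 10,"xyz": [-0.6,-4,0],"twist": [0,0,0]},
  {"hand": 10,"xyz": [-1,-6,0],"twist": [0,0,0]},
  {"hand": 10,"xyz": [-1,-6,0],"twist": [0,0,0]},
])

```text
time: 10.55
tool_pos: [0.5573, 0.1269, 0.0586]
orientation: [0.0, 0.998, 0.07, -0.0]
contact_force: [0.1, -0.6, -0.9]
opening: 0.0241
```

```bash
python3 f.py
```

```text
10.55 [-0.0226 -0.0163] 0.0586 Fgauge [-0.6  0. ] -0.9 0.024128748624754167
```

Emit:
carry_out([
  {"hand": 10,"xyz": [-0.3,-2,0],"twist": [0,0,0]},
  {"hand": 10,"xyz": [-0.6,-4,0],"twist": [0,0,0]},
  {"hand": 10,"xyz": [-0.6,-4,0],"twist": [0,0,0]},
])

```text
time: 10.85
tool_pos: [0.5565, 0.1308, 0.0588]
orientation: [-0.0, 0.998, 0.07, 0.0]
contact_force: [1.3, 1.0, -0.6]
opening: 0.0236
```

```bash
python3 f.py
```

```text
10.85 [-0.0187 -0.0161] 0.0588 Fgauge [ 0.8 -1.4] -0.6 0.023601359941886543
```

Emit:
carry_out([
  {"hand": 10,"xyz": [0,-2,0.3],"twist": [0,0,0]},
  {"hand": 10,"xyz": [0,-4,0.3],"twist": [0,0,0]},
  {"hand": 10,"xyz": [0,-4,0.3],"twist": [0,0,0]},
])

```text
time: 11.15
tool_pos: [0.5559, 0.1348, 0.0584]
orientation: [-0.0, 0.998, 0.07, 0.0]
contact_force: [1.5, 0.6, -0.7]
opening: 0.0239
```

```bash
python3 f.py
```

```text
11.15 [-0.0147 -0.0161] 0.0584 Fgauge [ 0.4 -1.5] -0.7 0.023915560580169724
```

Emit:
carry_out([
  {"hand": 10,"xyz": [0,-2,0],"twist": [0,0,0]},
  {"hand": 10,"xyz": [0,-4,0],"twist": [0,0,0]},
  {"hand": 10,"xyz": [0,-4,0],"twist": [0,0,0]},
])

```text
time: 11.45
tool_pos: [0.5553, 0.1387, 0.0584]
orientation: [-0.0, 0.998, 0.07, 0.0]
contact_force: [1.1, -0.2, -0.3]
opening: 0.0238
```

```bash
python3 f.py
```

```text
11.45 [-0.0107 -0.016 ] 0.0584 Fgauge [-0.4 -1.1] -0.3 0.023770269665572316
```

Emit:
carry_out([
  {"hand": 10,"xyz": [0,-2,0],"twist": [0,0,0]},
  {"hand": 10,"xyz": [0,-4,0],"twist": [0,0,0]},
  {"hand": 10,"xyz": [0,-4,0],"twist": [0,0,0]},
])

```text
time: 11.75
tool_pos: [0.5547, 0.1427, 0.0584]
orientation: [-0.0, 0.998, 0.07, 0.0]
contact_force: [1.8, -0.5, -0.8]
opening: 0.0234
```

```bash
python3 f.py
```

```text
11.75 [-0.0067 -0.016 ] 0.0584 Fgauge [-0.7 -1.7] -0.8 0.023392512742745824
```

Emit:
carry_out([
  {"hand": 10,"xyz": [0,-2,0],"twist": [0,0,0]},
  {"hand": 10,"xyz": [0,-4,0],"twist": [0,0,0]},
  {"hand": 10,"xyz": [0,-4,0],"twist": [0,0,0]},
])

```text
time: 12.05
tool_pos: [0.5541, 0.1467, 0.0584]
orientation: [-0.0, 0.998, 0.07, 0.0]
contact_force: [1.7, -0.6, -0.6]
opening: 0.0237
```

```bash
python3 f.py
```

```text
12.05 [-0.0026 -0.016 ] 0.0584 Fgauge [-0.8 -1.6] -0.6 0.023706075993481786
```

Emit:
carry_out([
  {"hand": 10,"xyz": [0,-2,0],"twist": [0,0,0]},
  {"hand": 10,"xyz": [0,-4,0],"twist": [0,0,0]},
  {"hand": 10,"xyz": [0,-4,0],"twist": [0,0,0]},
])

```text
time: 12.35
tool_pos: [0.5535, 0.1506, 0.0584]
orientation: [-0.0, 0.998, 0.07, 0.0]
contact_force: [2.4, -0.2, -1.0]
opening: 0.0235
```

Emit:
carry_out([
  {"hand": 10,"xyz": [0,-2,0],"twist": [0,0,0]},
  {"hand": 10,"xyz": [0,-4,0],"twist": [0,0,0]},
  {"hand": 10,"xyz": [0,-4,0],"twist": [0,0,0]},
])

```text
time: 12.65
tool_pos: [0.5529, 0.1546, 0.0584]
orientation: [-0.0, 0.998, 0.07, 0.0]
contact_force: [2.2, -1.1, -1.3]
opening: 0.0238
```

```bash
python3 f.py
```

```text
12.65 [ 0.0054 -0.0159] 0.0584 Fgauge [-1.4 -2. ] -1.3 0.02382051558465275
```

Emit:
carry_out([
  {"hand": 10,"xyz": [0.2,-2,0],"twist": [0,0,0]},
  {"hand": 10,"xyz": [0.2,-4,0],"twist": [0,0,0]},
  {"hand": 10,"xyz": [0.2,-4,0],"twist": [0,0,0]},
])

```text
time: 12.95
tool_pos: [0.5524, 0.1586, 0.0583]
orientation: [-0.0, 0.998, 0.07, -0.0]
contact_force: [1.2, -0.9, 0.9]
opening: 0.0239
```

Emit:
carry_out([
  {"hand": 10,"xyz": [0,-2,0],"twist": [0,0,0]},
  {"hand": 10,"xyz": [0,-4,0],"twist": [0,0,0]},
  {"hand": 10,"xyz": [0,-4,0],"twist": [0,0,0]},
])

```text
time: 13.25
tool_pos: [0.5519, 0.1617, 0.0584]
orientation: [0.001, 0.998, 0.07, -0.0]
contact_force: [3.5, -2.8, 0.9]
opening: 0.024
```

Emit:
carry_out([
  {"hand": 10,"xyz": [0,-2,0],"twist": [0,0,0]},
  {"hand": 10,"xyz": [0,-4,0],"twist": [0,0,0]},
  {"hand": 10,"xyz": [0,-4,0],"twist": [0,0,0]},
])

```text
time: 13.55
tool_pos: [0.5516, 0.163, 0.0584]
orientation: [0.003, 0.998, 0.069, -0.0]
contact_force: [1.4, -8.8, 1.4]
opening: 0.0237
```

```bash
python3 f.py
```

```text
13.55 [ 0.0139 -0.0158] 0.0584 Fgauge [-8.9 -0.2] 1.4 0.02370985612177296
```

Emit:
carry_out([
  {"hand": 10,"xyz": [0,-1,0],"twist": [0,0,0]},
  {"hand": 10,"xyz": [0,-2,0],"twist": [0,0,0]},
  {"hand": 10,"xyz": [0,-2,0],"twist": [0,0,0]},
  {"hand": 10,"xyz": [0,-2,0],"twist": [0,0,0]},
])

```text
time: 13.95
tool_pos: [0.5515, 0.1637, 0.0585]
orientation: [0.004, 0.998, 0.069, -0.0]
contact_force: [2.4, -11.6, 2.2]
opening: 0.0241
```

```bash
python3 f.py
```

```text
13.95 [ 0.0146 -0.0158] 0.0585 Fgauge [-11.9  -0.8] 2.2 0.024094567964895265
```

Emit:
carry_out([
  {"hand": 10,"xyz": [0,-0.5,0],"twist": [0,0,0]},
  {"hand": 10,"xyz": [0,-1,0],"twist": [0,0,0]},
  {"hand": 10,"xyz": [0,-1,0],"twist": [0,0,0]},
  {"hand": 10,"xyz": [0,-1,0],"twist": [0,0,0]},
])

```text
time: 14.35
tool_pos: [0.5515, 0.1641, 0.0585]
orientation: [0.005, 0.998, 0.069, -0.0]
contact_force: [2.1, -13.2, 2.2]
opening: 0.0241
```

```bash
python3 f.py
```

```text
14.35 [ 0.015  -0.0158] 0.0585 Fgauge [-13.4  -0.2] 2.2 0.02407277794801532
```

Emit:
carry_out([
  {"hand": 44,"xyz": [0,0,0],"twist": [0,0,0]},
  {"hand": 44,"xyz": [0,0,0],"twist": [0,0,0]},
  {"hand": 44,"xyz": [0,2,0],"twist": [0,0,0]},
  {"hand": 44,"xyz": [0,5,0],"twist": [0,0,0]},
  {"hand": 44,"xyz": [0,5,0],"twist": [0,0,0]},
])

```text
time: 14.85
tool_pos: [0.5512, 0.1644, 0.0578]
orientation: [-0.0, 0.998, 0.07, -0.001]
contact_force: [-0.5, -0.4, 0.0]
opening: 0.0442
```

```bash
python3 f.py
```

```text
14.85 [ 0.0153 -0.0156] 0.0578 Fgauge [-0.4  0.6] 0.0 0.044183946652202835
```

Emit:
carry_out([
  {"hand": 44,"xyz": [0,0,-10],"twist": [0,0,0]},
  {"hand": 44,"xyz": [0,0,-30],"twist": [0,0,0]},
  {"hand": 44,"xyz": [0,0,-60],"twist": [0,0,0]},
  {"hand": 44,"xyz": [0,0,-90],"twist": [0,0,0]},
  {"hand": 44,"xyz": [0,0,-100],"twist": [0,0,0]},
  {"hand": 44,"xyz": [-20,-30,-100],"twist": [0,0,0]},
  {"hand": 44,"xyz": [-45,-60,-100],"twist": [0,0,0]},
  {"hand": 44,"xyz": [-58,-75,-100],"twist": [0,0,0]},
  {"hand": 44,"xyz": [-58,-75,-100],"twist": [0,0,0]},
])

```text
time: 15.75
tool_pos: [0.4818, 0.2321, 0.158]
orientation: [-0.0, 0.997, 0.071, -0.001]
contact_force: [0.1, -0.3, 0.2]
opening: 0.0439
```

Run:
```python
from h import *
go(gw(.09,.042,.032),-81.94)
s=snap('side','s4.png',(210,130,310,205),7)
```

```text
t 15.75 shift [  1.8   2.2 126. ] twist [-0.03  0.07  0.12]
tcp [0.4818 0.2321 0.158 ] gauge xy [0.0921 0.0437] F [ 0.1 -0.3  0.2] open 0.0439
```

View pics/s4.png

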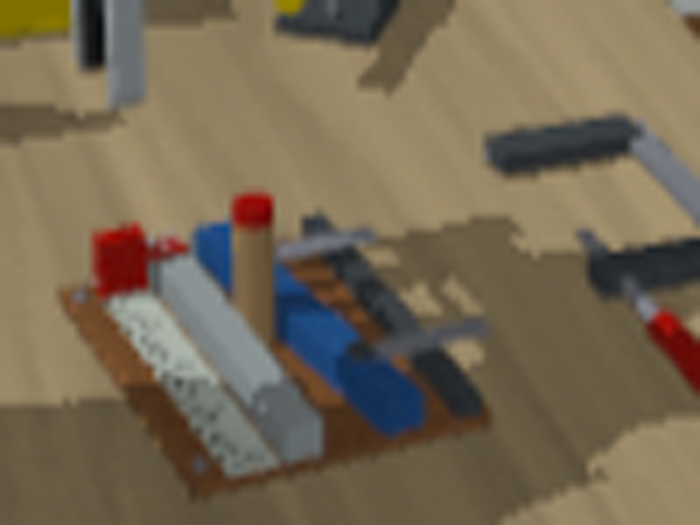

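The dowel stands upright and wedged at crop (255,270), and the cursor block at (120,260) is untouched. Next I'll grip the cursor.

Emit:
carry_out([
  {"hand": 44,"xyz": [2,2,25],"twist": [0,0,0]},
  {"hand": 44,"xyz": [2,2,50],"twist": [0,0,0]},
  {"hand": 44,"xyz": [2,2,75],"twist": [0,0,0]},
  {"hand": 44,"xyz": [2,2,95],"twist": [0,0,0]},
  {"hand": 44,"xyz": [2,2,110],"twist": [0,0,0]},
  {"hand": 44,"xyz": [2,2,120],"twist": [0,0,0]},
  {"hand": 44,"xyz": [2,2,125],"twist": [0,0,0]},
  {"hand": 44,"xyz": [2,2,125],"twist": [0,0,0]},
])

```text
time: 16.6
tool_pos: [0.4862, 0.2283, 0.0327]
orientation: [0.0, 0.998, 0.069, -0.0]
contact_force: [-0.3, -0.6, 0.9]
opening: 0.0443
```

```bash
python3 f.py
```

```text
16.6 [0.0877 0.0399] 0.0327 Fgauge [-0.6  0.4] 0.9 0.04429395978058913
```

Emit:
carry_out([
  {"hand": 5,"xyz": [0,0,0],"twist": [0,0,0]},
  {"hand": 5,"xyz": [0,0,0],"twist": [0,0,0]},
  {"hand": 5,"xyz": [0,0,0],"twist": [0,0,0]},
  {"hand": 5,"xyz": [0,0,0],"twist": [0,0,0]},
  {"hand": 5,"xyz": [0,0,0],"twist": [0,0,0]},
], newtons=10)

```text
time: 17.1
tool_pos: [0.4865, 0.2295, 0.034]
orientation: [-0.001, 0.998, 0.07, 0.001]
contact_force: [0.3, 2.8, 1.6]
opening: 0.0139
```

```bash
python3 f.py; python3 -c "
from h import *
go(gw(.015,wg(bot.get_state()['tool_pos'])[1],.032),-81.94)"
```

```text
17.1 [0.0888 0.0394] 0.034 Fgauge [ 2.8 -0.6] 1.6 0.013873927781270329
t 17.1 shift [ 0.1 73.8  1.9] twist [-0.07 -0.09 -0.06]
tcp [0.4865 0.2295 0.034 ] gauge xy [0.0888 0.0394] F [0.3 2.8 1.6] open 0.0139
```

Emit:
carry_out([
  {"hand": 5,"xyz": [0,8,0],"twist": [0,0,0]},
  {"hand": 5,"xyz": [0,17,0],"twist": [0,0,0]},
  {"hand": 5,"xyz": [0,27,0],"twist": [0,0,0]},
  {"hand": 5,"xyz": [0,37,0],"twist": [0,0,0]},
  {"hand": 5,"xyz": [0,47,0],"twist": [0,0,0]},
  {"hand": 5,"xyz": [0,57,0],"twist": [0,0,0]},
  {"hand": 5,"xyz": [0,66,0],"twist": [0,0,0]},
  {"hand": 5,"xyz": [0,73,0],"twist": [0,0,0]},
  {"hand": 5,"xyz": [0,74,0],"twist": [0,0,0]},
  {"hand": 5,"xyz": [0,74,0],"twist": [0,0,0]},
])

```text
time: 18.1
tool_pos: [0.4974, 0.1542, 0.0339]
orientation: [0.0, 0.998, 0.069, 0.001]
contact_force: [2.0, 0.6, 5.4]
opening: 0.0141
```

```bash
python3 f.py
```

```text
18.1 [0.0128 0.0391] 0.0339 Fgauge [ 0.3 -2.1] 5.4 0.014145243783302917
```

Emit:
carry_out([
  {"hand": 5,"xyz": [0,-1,-0.5],"twist": [0,0,0]},
  {"hand": 5,"xyz": [0,-2.5,-0.5],"twist": [0,0,0]},
  {"hand": 5,"xyz": [0,-2.5,-0.5],"twist": [0,0,0]},
  {"hand": 5,"xyz": [0,-2.5,-0.5],"twist": [0,0,0]},
])

```text
time: 18.5
tool_pos: [0.4969, 0.1575, 0.034]
orientation: [0.0, 0.998, 0.07, 0.001]
contact_force: [4.4, -0.4, 2.5]
opening: 0.0139
```

```bash
python3 f.py
```

```text
18.5 [0.0161 0.0391] 0.034 Fgauge [-1.  -4.3] 2.5 0.013871979882392534
```

Emit:
carry_out([
  {"hand": 34,"xyz": [0,0,0],"twist": [0,0,0]},
  {"hand": 34,"xyz": [0,0,0],"twist": [0,0,0]},
  {"hand": 34,"xyz": [0,0,0],"twist": [0,0,0]},
  {"hand": 34,"xyz": [0,0,-15],"twist": [0,0,0]},
  {"hand": 34,"xyz": [0,0,-40],"twist": [0,0,0]},
  {"hand": 34,"xyz": [0,0,-75],"twist": [0,0,0]},
  {"hand": 34,"xyz": [0,0,-115],"twist": [0,0,0]},
  {"hand": 34,"xyz": [0,0,-140],"twist": [0,0,0]},
])

```text
time: 19.3
tool_pos: [0.4961, 0.1582, 0.1763]
orientation: [-0.0, 0.998, 0.07, 0.001]
contact_force: [0.1, -1.4, 0.9]
opening: 0.034
```

Emit:
carry_out([
  {"hand": 34,"xyz": [-30,30,0],"twist": [0,0,0]},
  {"hand": 34,"xyz": [-60,70,0],"twist": [0,0,0]},
  {"hand": 34,"xyz": [-90,110,0],"twist": [0,0,0]},
  {"hand": 34,"xyz": [-120,150,0],"twist": [0,0,0]},
  {"hand": 34,"xyz": [-150,190,0],"twist": [0,0,0]},
  {"hand": 34,"xyz": [-150,220,0],"twist": [0,0,0]},
  {"hand": 34,"xyz": [-150,220,0],"twist": [0,0,0]},
])

```text
time: 20.0
tool_pos: [0.3769, -0.0831, 0.1733]
orientation: [0.0, 0.998, 0.067, -0.001]
contact_force: [-0.6, 1.0, 0.0]
opening: 0.0344
```

Run:
```python
from h import *
import pickle
s=snap('top','t5.png',(170,155,270,225),8); pickle.dump(s,open('t5.pkl','wb'))
print(bot.get_state()['tool_pos'],bot.get_state()['dq'])
```

```text
[ 0.37718252 -0.08144884  0.17325696] [ 0.05139939  0.00259485 -0.00279875  0.01357618  0.00570753  0.00926017]
```

View pics/t5.png

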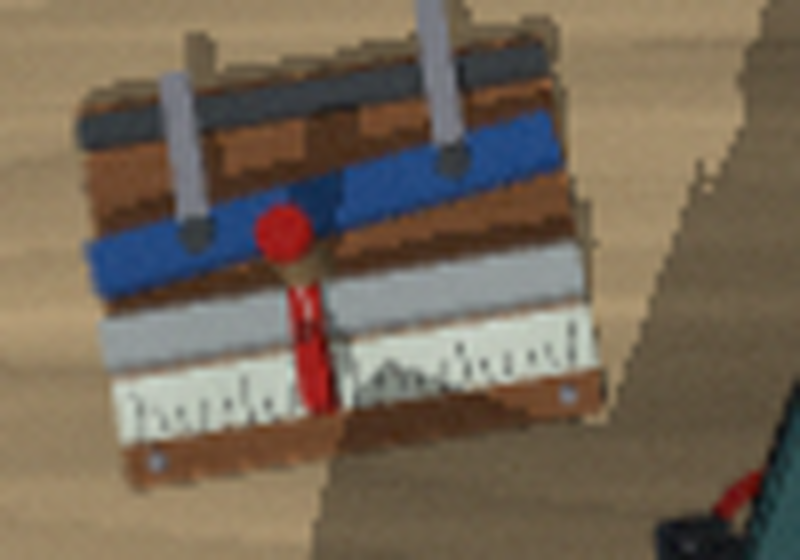

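The dowel top is at (284,234), the cursor line at about (307,300) and the block top at about (315,395). I'll compare their gauge x values.

Run:
```python
from h import *
import pickle
s=pickle.load(open('t5.pkl','rb'))
P=lambda x,y,z: wg(pt(s,(x+.5)/8-.5+170,(y+.5)/8-.5+155,z)).round(4)
print('dowel',P(284,234,.1),'line',P(306,298,.037),'line2',P(308,310,.037),'grip',P(313,365,.052),P(319,408,.04))
f=s['frame'].astype(int); red=(f[...,0]>140)&(f[...,1]<60)&(f[...,2]<60)
v,u=np.nonzero(red[178:190,198:214]); v=v+178;u=u+198
print('red cap centroid',u.mean(),v.mean(),wg(pt(s,u.mean(),v.mean(),.1)))
```

```text
dowel [ 0.0159 -0.0112] line [0.0157 0.0059] line2 [0.0155 0.0115] grip [0.0156 0.0392] [0.0167 0.0568]
red cap centroid 204.72413793103448 183.58620689655172 [ 0.01692494 -0.01222025]
```

Emit:
carry_out([
  {"hand": 34,"xyz": [0,0,0],"twist": [0,0,0]},
  {"hand": 34,"xyz": [0,0,0],"twist": [0,0,0]},
  {"hand": 34,"xyz": [0,0,0],"twist": [0,0,0]},
])

```text
time: 20.35
tool_pos: [0.3781, -0.0796, 0.1736]
orientation: [-0.0, 0.997, 0.071, -0.0]
contact_force: [0.9, -0.5, -0.0]
opening: 0.0342
```

```bash
python3 -c "
from bench import bot
print(bot.job_done())"
```

```text
the job is handed in; nothing more can be done
None
```

I took the red-tipped dowel from the stand's middle hole, set it in the wide end of the slot and slid it along the fence until it wedged at about x = +15 mm. The final push was about 13 N. I then let go, gripped the cursor, slid it level with the dowel, and handed the job in at about 20 s.

**Last checks:**
- **Alignment:** in the final top picture the dowel's axis is at x ≈ 16–17 mm and the cursor line at ≈ 15.6 mm. The difference is about 1 mm, against the 5 mm allowed.
- **Dowel:** it stands upright, with its top over y ≈ −12 mm, where a dowel touching the fence should be.
- **Robot:** it was clear of everything and its wrist force was near zero.

**Disagreed or not checked:**
- **Wedge position:** my early estimate from the cheek's edge in the picture was −13 mm, about 28 mm off. I ignored it and pressed until I felt the resistance.
- **Cheek force:** I inferred it from the wrist force during the push; nothing measures it after release.
- **Other dowels and objects:** I saw no unexpected contact force, but I did not measure their positions again at the end.

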